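Take the round biscuit stamp out of its slide-lid box

TASK

Slide the lid of the wooden stamp box out along its grooves until it comes free, and lay it flat on the bare table, handle up. Then take the stamp with the round base out of the box and set it down gently, upright, in the empty half of the baking tray. Leave the square stamp standing in the box, and the biscuits and everything else where they are.

Things in the scene. Friction and masses are not known exactly. Their poses are not given: they have to be found in the camera images.
- box: Wooden stamp box, fixed, 210 mm long (x), 152 mm wide (y), 97 mm high. Origin at the centre of its underside, z up. Inside 124 mm wide; floor 8 mm thick, with a low bar (top at 22 mm) across its middle; one stamp stands on either side of the bar, which on which side varies. The +x end wall is full height; the -x end wall is only 80 mm high.
- box_mouth (a point): Where the lid comes out: the middle of the top of the low end wall, 105 mm from the box's origin towards its -x, 80 mm up; axes as the box's. Each long wall has a groove (80 to 91 mm high, 7 mm deep) under a 6 mm lip, open only at this end: the lid slides out level towards the box's -x, with light friction.
- lid_handle (a point): Centre of the lid's handle, an upright bar on the middle of the lid: 16 mm thick (x), 80 mm long (y), 30 mm high; this point is 15 mm above the board's top, 23 mm above its underside; axes as the box's at the start. It starts at x = -8 to -33 mm in the box's frame, 103 mm up; past x = -203 mm the lid is clear of the grooves.
- lid: The lid: loose wooden board 196 mm (x) by 134 mm (y), 8 mm thick, about 0.18 kg, with its handle on top; origin at the centre of its underside. In the grooves it has 2 mm of play each side and 3 mm in height.
- round_stamp_mid (a point): Centre (half-way up) of the biscuit stamp with the round base: wooden disc 64 mm across, 16 mm thick, with an upright round handle 28 mm across and 50 mm long on it; 66 mm high in all, this point 33 mm above its underside. z up along the handle. About 0.12 kg. It stands on the box's floor, its top 6 mm below the grooves.
- round_stamp: The same stamp with the round base: origin at the centre of its underside.
- square_stamp_mid (a point): Centre (half-way up) of the other stamp, same height and handle but a square base, 56 mm each side, 16 mm thick. It also stands in the box and stays there.
- tray: Low metal baking tray, fixed, 280 mm long (x), 180 mm wide (y), floor 4 mm thick, rim 12 mm high above the table and 4 mm thick. Origin at the centre of its underside, z up. Three round biscuits lie on its +x half; its -x half is empty.
- tray_free (a point): Middle of the tray's empty half, on the tray's floor (4 mm above the table), 62 mm from the tray's centre towards its -x end; axes as the tray's. The empty space is about 145 mm (x) by 172 mm (y).
- biscuit0: a loose round golden biscuit with a dark jam dot, 55 mm across and 11 mm thick, lying on the occupied end of the tray (bystander; origin at the centre of its underside)
- biscuit1: a loose round golden biscuit with a dark jam dot, 55 mm across and 11 mm thick, lying on the occupied end of the tray (bystander; origin at the centre of its underside)
- biscuit2: a loose round golden biscuit with a dark jam dot, 55 mm across and 11 mm thick, lying on the occupied end of the tray (bystander; origin at the centre of its underside)
- jar: jam jar, 68 mm across, 85 mm tall (bystander; origin at the centre of its underside)
- mug: blue mug, 80 mm across, 90 mm tall (bystander; origin at the centre of its underside)
- tin: plain steel tin, 80 mm across, 110 mm tall (bystander; origin at the centre of its underside)
- cup: small white bowl, 68 mm across, 40 mm tall (bystander; origin at the centre of its underside)
- brush: pastry brush lying down, 180 mm long (bystander; origin on its underside)
Mind the look-alikes: they are no part of the job. Several things have the shape of the lid; the one meant has the colours described above.

How it is judged:
By the outcome, as a careful person would: the job done as asked, in the order asked, and still so for the second after the job is handed in, with the robot touching nothing.
It also fails if it takes over 64 s, if anything falls off the work surface, if the arm or the gripper's body presses on something with over 40 N, if the wrist force passes 120 N, or if a joint passes its speed limit or range.

ROBOT

A 6-joint arm with a two-finger parallel gripper is mounted at the origin on the work surface. World frame = base frame: x ahead of the robot, y to its left, z up, the work surface at z = 0. Lengths are in m, angles in rad, forces in N, time in s.
With the tool pointing down it reaches from about 0.25 to 0.8 m from the base axis. Payload 8.5 kg.
Tool frame: the origin (TCP) lies at the very end of the fingers, on their centre line; the grasp point (between the pads) lies 19 mm behind it; z points along the fingers, y is the line along which they close (so a half turn about z gives the same grasp; the last joint's range is limited). The gripper opens to 85 mm and grips with 20 to 120 N. Pads are 22 mm wide; open, the fingers measure 114 mm over their backs; the gripper's body (76 mm by 85 mm) begins 54 mm behind the grasp point. The pads swing forward as they close: fully open they stand 13 mm farther back than shut.
Start: joints at [1.302, 0.238, -0.013, 1.319, 0, 1.571], TCP at [0.139, 0.506, 0.231] pointing down, gripper open.
Joint ranges: [-2.66, 2.66], [-1.03, 1.9], [-1.14, 1.46], [-1.82, 2.27], [-1.45, 1.34], [-3.14, 3.14]. Speed limits (rad/s): [2.22, 2.22, 2.79, 3.14, 3.14, 3.14].

INTERFACE

Orientations are given as [roll, pitch, yaw] about the fixed x, y, z axes, in that order (R = Rz(yaw) Ry(pitch) Rx(roll)).
In Python, from plant import bot gives the robot as it stands.
- The arm moves only by the tool send_rows, never from a script. Its argument "targets" is one flat list of numbers, 7 for each row, row after row: the opening, from 0 (shut) to 1 (fully open), then the shift along the tool's x, y, z in units of 30 mm (1.0 is 30 mm), then the turn, a rotation vector about the tool's x, y, z in units of 5 degrees (1.0 is 5 degrees). In form: [fingers, dx, dy, dz, ax, ay, az, fingers, dx, dy, dz, ax, ay, az, ...]. A call has exactly 5 rows; each row shifts and turns the commanded pose from where the row before left it, along the tool's axes as they then stand; what a row does not reach is not made up. A row lasts 1/12 s, in which the tool goes at most 41.7 mm and 7.16 degrees, less where a joint would pass 70% of its speed; a pose out of reach is approached as far as the arm can. A call with a number of a shift or a turn outside -1 to 1 is refused whole. A call with a gripper value outside its range is refused whole. The fingers move at their own pace and stop on an object; the grip force is fixed at half the most. Time passes only in rows, so rows that do not move let the fingers close, or fill a call up. It gives the time, the measured TCP pose, the force, the opening and the grip force at its end, in the units of the state.
- bot.sense(): the state, without advancing time (a new reading comes with each control period).
- bot.camera(name): name is "scene" or "top"; returns a dict with "color" (400x640x3 uint8, red, green, blue), "camera_matrix" (3x3 intrinsics, pixels), "world_from_camera" (4x4, takes a point from camera to world coordinates). Camera axes: x right, y down, z forward; pixel columns grow to the right and rows downward; lengths in m; the calibration is good to about 2 mm. A picture is of the moment at which its call begins. There is no depth.
- bot.job_done(): hands the job in; it is judged then, once.
The state is a dict: "time": time; "q": joint angles; "joint_vel": joint speeds; "tau": joint torques, N m; "tool_pos": TCP position; "orientation": TCP orientation; "wrist_force": force on the tool from outside, world axes, zero at the start; "ft_torque": the same for the moment, N m; "grip_width": finger opening in m; "grasp_force": force on a finger pad.
Only numpy, scipy, OpenCV 4.12 (cv2) and the standard library are available. Lean on these libraries where they do the work, as an engineer would, in place of code of your own. Each camera call takes 0.05 s, during which the arm holds its last target. There are 200 camera calls.

## Working session

There is one attempt and no reset: what is moved stays moved. The work goes in short steps, Python scripts to look and compute and a tool call to move; the robot and the scene stay as the last step left them, time stands still between calls to the robot, and variables do not carry over. Pictures are saved under pics/ and viewed, at most 10 in all, crops included, and the job is handed in when it is done.

Besides the shell and the picture viewer there is one more tool, called after "Request:" as name(argument=value, ...), one argument or row to a line, values as JSON. send_rows: Moves the arm, as the interface text tells. Shifts and turns lie within -1 to 1; 1 stands for 30 mm of shift or 5 degrees of turn. Its arguments: {"type":"object","properties":{"targets":{"type":"array"}},"required":["targets"]}

```bash
mkdir -p pics; cat > h.py <<'E'
import numpy as np, cv2
from plant import bot
def snap(n,f=None):
    c=bot.camera(n)
    if f: cv2.imwrite(f,c["color"][:,:,::-1])
    return c
def ray(c,u,v,z):
    K=np.array(c["camera_matrix"]);T=np.array(c["world_from_camera"])
    d=T[:3,:3]@np.linalg.inv(K)@[u,v,1];o=T[:3,3]
    return o+d*(z-o[2])/d[2]
def proj(c,p):
    K=np.array(c["camera_matrix"]);T=np.linalg.inv(np.array(c["world_from_camera"]))
    q=K@(T[:3,:3]@p+T[:3,3]);return q[:2]/q[2]
E
python3 - <<'E'
from h import *
for n in("scene","top"):
    c=snap(n,f"pics/{n}0.png");print(n,np.round(c["camera_matrix"],1).tolist(),np.round(c["world_from_camera"],3).tolist())
print(bot.sense())
E
```

```text
scene [[445.2, 0.0, 315.8], [0.0, 445.2, 201.6], [0.0, 0.0, 1.0]] [[0.762, 0.43, -0.484, 1.245], [0.647, -0.489, 0.584, -0.73], [0.014, -0.759, -0.651, 1.001], [0.0, 0.0, 0.0, 1.0]]
top [[464.2, 0.0, 315.5], [0.0, 464.2, 190.1], [0.0, 0.0, 1.0]] [[0.023, -0.995, 0.099, 0.394], [-1.0, -0.024, -0.002, 0.069], [0.004, -0.099, -0.995, 1.565], [0.0, 0.0, 0.0, 1.0]]
{'time': 0.1, 'q': array([ 1.30197893e+00,  2.38706727e-01, -1.41258955e-02,  1.31919197e+00,
       -1.42175826e-05,  1.57077355e+00]), 'joint_vel': array([-8.92609696e-04, -1.87925015e-03,  1.58050302e-03,  5.06851247e-05,
       -6.45602390e-04, -6.32728531e-04]), 'tau': array([ 1.94642307e-03, -5.39717317e+01,  3.46999419e+01,  1.34152849e-02,
        1.36660342e-04,  7.99874897e-06]), 'tool_pos': array([0.13934727, 0.50580817, 0.23076644]), 'orientation': array([-3.14036439e+00,  1.41895989e-05,  2.87279805e+00]), 'wrist_force': array([-0.30972158,  0.29214479,  1.0449242 ]), 'ft_torque': array([-0.01886425, -0.04840701,  0.02953166]), 'grasp_force': 0.0, 'grip_width': 0.08512919212439483}
```

View pics/top0.png

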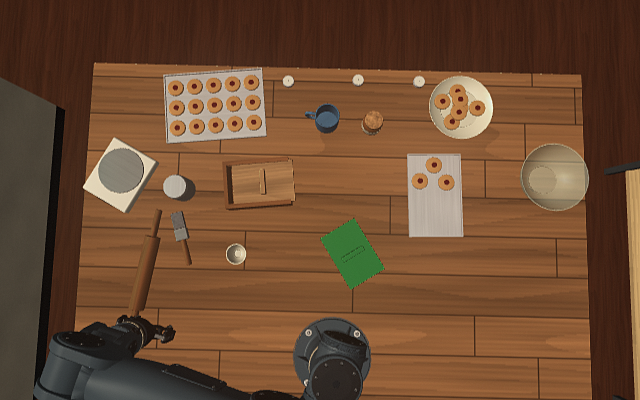

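View pics/scene0.png

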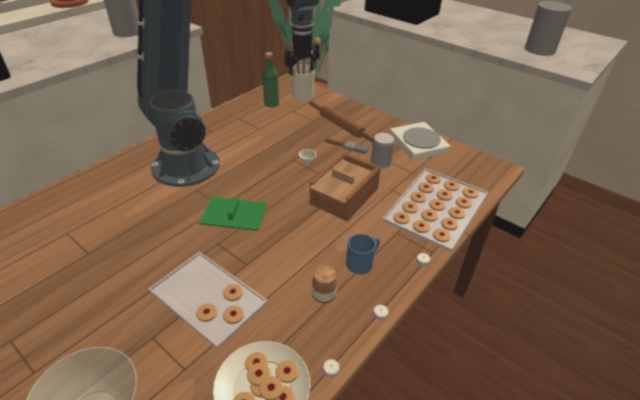

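The top view shows the wooden box at about (259,183). Its wooden lid's handle is at (263,181), and the low, open end seems to be on the right, at u≈295. The tray spans (407–463, 153–237), with biscuits on its upper half and the empty half at about (436,212). There are two lid-shaped things: the green board at (352,254), lying on the table, and the wooden board in the box at (263,183). The wooden one fits, because it sits in the grooves. I'll confirm this in an enlarged crop.

```bash
python3 - <<'E'
from h import *
a=cv2.imread("pics/top0.png")[145:220,210:310];b=cv2.imread("pics/scene0.png")[150:225,300:390]
a=cv2.resize(a,None,fx=6,fy=6,interpolation=cv2.INTER_CUBIC)[:, :600]
b=cv2.resize(b,None,fx=6,fy=6,interpolation=cv2.INTER_CUBIC)
cv2.imwrite("pics/ca.png",a);cv2.imwrite("pics/cb.png",b)
E
```

```text
(no output)
```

View pics/ca.png

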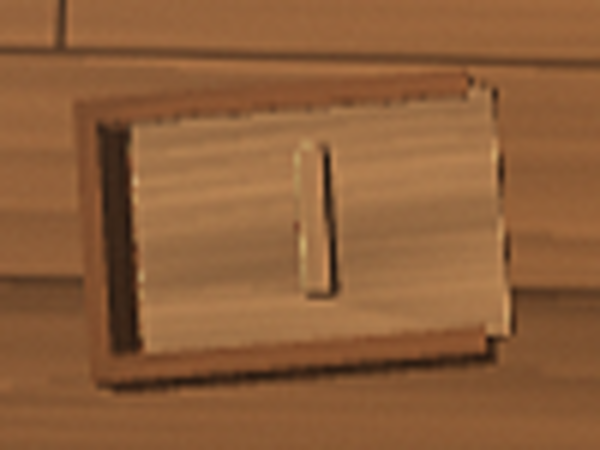

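View pics/cb.png

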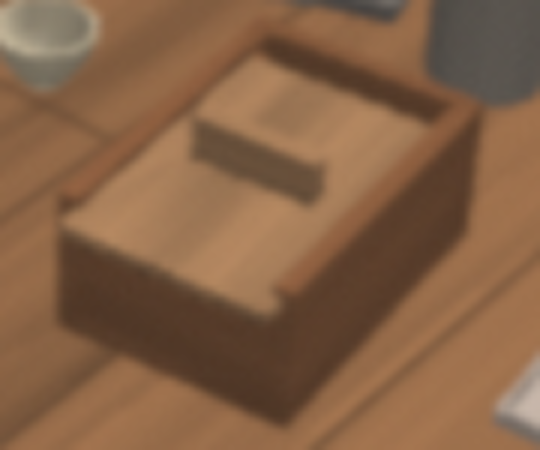

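The crops confirm the wooden lid in the grooves. Its handle top is at crop (313,219), and the open end is on the right in the top view (world -y). The full-height wall is on the left.

```bash
python3 - <<'E'
from h import *
c=snap("top")
f=lambda u,v,z:ray(c,210+u/6-.4,145+v/6-.4,z)
P=[f(*p,.097) for p in((78,100),(97,385),(495,348),(472,72))]
print("rim",np.round(P,4).tolist(),[round(np.linalg.norm(P[i]-P[i-1]),4) for i in range(4)])
ex=(P[0]+P[1]-P[2]-P[3])/2;print("center",np.mean(P,0),"yaw",np.degrees(np.arctan2(ex[1],ex[0])))
H=[f(*p,.118) for p in((313,219),(312,143),(318,297))];print("handle",np.round(H,4).tolist())
im=c["color"];hsv=cv2.cvtColor(im,cv2.COLOR_RGB2HSV)
m=((hsv[...,1]<60)&(hsv[...,2]>110)).astype(np.uint8);m[:,:395]=0;m[:,475:]=0;m[:145]=0;m[250:]=0
r=cv2.minAreaRect(cv2.findNonZero(m));b=cv2.boxPoints(r);T=np.array([ray(c,*p,.012) for p in b]);print("tray",np.round(b,1).tolist(),np.round(T,4).tolist(),T.mean(0))
for n,p in dict(jar=(373,122,.085),mug=(327,118,.09),cup=(236,254,.04),tin=(175,187,.11),brush=(184,240,0.01),g1=(321,237,.0),g2=(384,268,0),g3=(353,288,0),g4=(352,219,0)).items(): print(n,np.round(ray(c,*p),3))
c=snap("scene");b=np.mean([H[1],H[2]],0);print("check scene proj handle",proj(c,b),"crop",(proj(c,b)-[300,150])*6)
E
```

```text
rim [[0.6258, 0.3651, 0.097], [0.4741, 0.3485, 0.097], [0.4987, 0.1393, 0.097], [0.6459, 0.1558, 0.097]] [np.float64(0.2103), np.float64(0.1525), np.float64(0.2107), np.float64(0.1482)]
center [0.56112623 0.25218558 0.097     ] yaw 96.09015527153109
handle [[0.5625, 0.2354, 0.118], [0.6026, 0.2373, 0.118], [0.5216, 0.2313, 0.118]]
tray [[406.70001220703125, 154.0], [460.6000061035156, 152.6999969482422], [462.5, 236.0], [408.70001220703125, 237.3000030517578]] [[0.679, -0.2405, 0.012], [0.6878, -0.4234, 0.012], [0.4066, -0.4279, 0.012], [0.3982, -0.2482, 0.012]] [ 0.54290951 -0.33500635  0.012     ]
jar [ 0.769 -0.116  0.085]
mug [0.777 0.034 0.09 ]
cup [0.331 0.32  0.04 ]
tin [0.538 0.509 0.11 ]
brush [0.372 0.5   0.01 ]
g1 [0.392 0.044 0.   ]
g2 [ 0.294 -0.169  0.   ]
g3 [ 0.226 -0.066  0.   ]
g4 [ 0.455 -0.059  0.   ]
check scene proj handle [343.24513247 172.67062369] crop [259.47079482 136.02374214]
```

Request:
send_rows(
  targets=[1,0,0,0,0,0,-1,1,0,0,0,0,0,-1,1,0,0,0,0,0,-1,1,0,0,0,0,0,-1,1,0,0,0,0,0,-0.3],
)

```text
time: 0.62
tool_pos: [0.1394, 0.506, 0.2311]
orientation: [-3.141, -0.0, -3.03]
wrist_force: [-1.0, -1.2, -0.1]
grip_width: 0.0853
grasp_force: 0.0
```

```bash
cat >> h.py <<'E'
from scipy.spatial.transform import Rotation as Ro
def todo(p,yaw=None):
    s=bot.sense();R=Ro.from_euler("xyz",s["orientation"])
    print("t",round(s["time"],2),"pos",np.round(s["tool_pos"],4),"rpy",np.round(np.degrees(s["orientation"]),2),"q",np.round(s["q"],2),"F",np.round(s["wrist_force"],1),"grip",round(s["grip_width"],4),round(s["grasp_force"],1))
    if p is not None:
        print("shift units",np.round(R.inv().apply(np.array(p)-s["tool_pos"])/.03,2))
    if yaw is not None:
        print("turn units",np.round(np.degrees((R.inv()*Ro.from_euler("xyz",[np.pi,0,np.radians(yaw)])).as_rotvec())/5,2))
E
python3 -c "
from h import *
todo([.5622,.2348,.20],186)"
```

```text
t 0.62 pos [0.1394 0.506  0.2311] rpy [-1.7997e+02 -1.0000e-02 -1.7360e+02] q [ 1.3   0.24 -0.01  1.32  0.    1.19] F [-1.  -1.2 -0.1] grip 0.0853 0.0
shift units [-13.   -10.55   1.04]
turn units [-0.01 -0.    0.08]
```

Request:
send_rows(
  targets=[1,-0.87,-0.7,0,0,0,0,1,-0.87,-0.7,0,0,0,0,1,-0.87,-0.7,0,0,0,0,1,-0.87,-0.7,0,0,0,0,1,-0.87,-0.7,0,0,0,0],
)

```text
time: 1.03
tool_pos: [0.2813, 0.4145, 0.2312]
orientation: [-3.141, -0.0, -3.035]
wrist_force: [0.0, 1.2, 0.1]
grip_width: 0.0859
grasp_force: 0.0
```

Request:
send_rows(
  targets=[1,-0.87,-0.7,0,0,0,0,1,-0.87,-0.7,0,0,0,0,1,-0.87,-0.7,0,0,0,0,1,-0.87,-0.7,0,0,0,0,1,-0.87,-0.7,0,0,0,0],
)

```text
time: 1.45
tool_pos: [0.4224, 0.3238, 0.2313]
orientation: [-3.142, -0.0, -3.035]
wrist_force: [0.2, 0.8, 0.3]
grip_width: 0.0851
grasp_force: 0.0
```

Request:
send_rows(
  targets=[1,-0.87,-0.7,0.2,0,0,0,1,-0.87,-0.7,0.2,0,0,0,1,-0.87,-0.7,0.2,0,0,0,1,-0.87,-0.7,0.2,0,0,0,1,0,0,0.2,0,0,0],
)

```text
time: 1.87
tool_pos: [0.5382, 0.2496, 0.2002]
orientation: [-3.14, 0.001, -3.039]
wrist_force: [-1.5, -0.9, -0.6]
grip_width: 0.0855
grasp_force: 0.0
```

```bash
python3 - <<'E'
from h import *
todo([.5622,.2348,.100],186)
c=snap("top");d=snap("scene")
a=cv2.resize(c["color"][140:225,210:310,::-1],None,fx=4,fy=4,interpolation=cv2.INTER_CUBIC)
b=cv2.resize(d["color"][125:210,295:395,::-1],None,fx=4,fy=4,interpolation=cv2.INTER_CUBIC)
cv2.imwrite("pics/l1.png",np.hstack([a,b]))
E
```

```text
t 1.87 pos [0.5382 0.2496 0.2002] rpy [-1.7993e+02  6.0000e-02 -1.7412e+02] q [ 0.44  0.37  0.09  1.29 -0.    0.33] F [-1.5 -0.9 -0.6] grip 0.0855 0.0
shift units [-0.74 -0.57  3.34]
turn units [-0.01  0.01 -0.02]
```

View pics/l1.png

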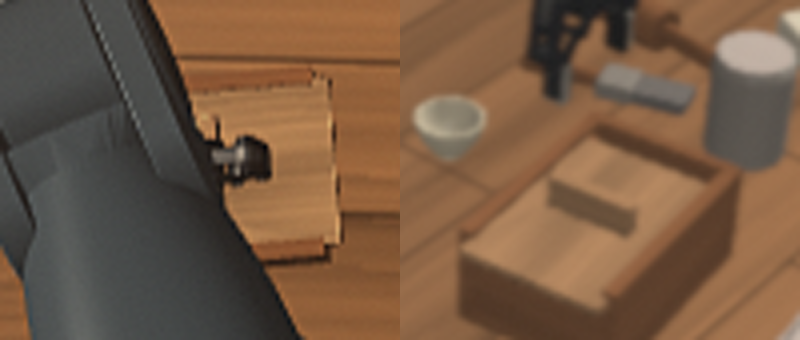

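The scene view (right half) shows the gripper above the box, with its fingertips at about (555,95) and (620,40) in the picture. Nothing is in the way of the handle at (595,205), so I'll descend and close.

Request:
send_rows(
  targets=[1,-0.5,-0.4,0.3,0,0,0,1,-0.24,-0.17,0.8,0,0,0,1,0,0,0.8,0,0,0,1,0,0,0.8,0,0,0,1,0,0,0.5,0,0,0],
)

```text
time: 2.38
tool_pos: [0.5561, 0.2383, 0.1035]
orientation: [-3.141, -0.002, -3.034]
wrist_force: [-0.0, 0.0, 0.0]
grip_width: 0.0855
grasp_force: 0.0
```

```bash
python3 -c "
from h import *
todo([.5622,.2348,.094],186)"
```

```text
t 2.38 pos [0.5561 0.2383 0.1035] rpy [-1.7997e+02 -1.3000e-01 -1.7385e+02] q [ 0.4   0.44 -0.05  1.09  0.    0.3 ] F [-0.  0.  0.] grip 0.0855 0.0
shift units [-0.19 -0.14  0.31]
turn units [-0.01 -0.03  0.03]
```

Request:
send_rows(
  targets=[1,0,0,0,0,0,0,1,0,0,0,0,0,0,1,0,0,0,0,0,0,1,0,0,0,0,0,0,1,0,0,0,0,0,0],
)

```text
time: 2.8
tool_pos: [0.5584, 0.2385, 0.1068]
orientation: [3.141, 0.002, -3.035]
wrist_force: [0.1, -0.1, -0.3]
grip_width: 0.0851
grasp_force: 0.0
```

```bash
python3 -c "
from h import *
todo([.5622,.2348,.094],186)"
```

```text
t 2.8 pos [0.5584 0.2385 0.1068] rpy [ 1.7996e+02  1.2000e-01 -1.7388e+02] q [ 0.4   0.44 -0.04  1.09 -0.    0.3 ] F [ 0.1 -0.1 -0.3] grip 0.0851 0.0
shift units [-0.11 -0.14  0.43]
turn units [0.01 0.02 0.02]
```

Request:
send_rows(
  targets=[1,-0.11,-0.14,0.2,0,0,0,1,0,0,0.2,0,0,0,1,0,0,0,0,0,0,0,0,0,0,0,0,0,0,0,0,0,0,0,0],
)

```text
time: 3.22
tool_pos: [0.5615, 0.234, 0.0931]
orientation: [-3.141, -0.001, -3.035]
wrist_force: [-0.8, -0.2, 0.1]
grip_width: 0.064
grasp_force: 0.0
```

Request:
send_rows(
  targets=[0,0,0,0,0,0,0,0,0,0,0,0,0,0,0,0,0,0,0,0,0,0,0,0,0,0,0,0,0,0,0,0,0,0,0],
)

```text
time: 3.63
tool_pos: [0.5617, 0.2342, 0.0936]
orientation: [3.141, 0.0, -3.035]
wrist_force: [-0.1, 0.5, 3.0]
grip_width: 0.0148
grasp_force: 59.2
```

```bash
python3 -c "
from h import *
todo([.5622+.02,.2348-.19,.094],186)"
```

```text
t 3.63 pos [0.5617 0.2342 0.0936] rpy [ 1.7999e+02  3.0000e-02 -1.7390e+02] q [ 0.4   0.45 -0.06  1.06 -0.    0.29] F [-0.1  0.5  3. ] grip 0.0148 59.2
shift units [-0.01 -6.35 -0.01]
turn units [0.   0.01 0.02]
```

Request:
send_rows(
  targets=[0,0,-0.2,-0.04,0,0,0,0,0,-0.4,0,0,0,0,0,0,-0.4,0,0,0,0,0,0,-0.4,0,0,0,0,0,0,-0.4,0,0,0,0],
)

```text
time: 4.05
tool_pos: [0.5673, 0.1786, 0.0943]
orientation: [-3.141, -0.0, -3.036]
wrist_force: [-0.2, 0.4, -2.4]
grip_width: 0.0151
grasp_force: 58.5
```

```bash
python3 -c "
from h import *
todo([.5622+.0215,.2348-.204,.095],186)"
```

```text
t 4.05 pos [0.5673 0.1786 0.0943] rpy [-1.7998e+02 -2.0000e-02 -1.7394e+02] q [ 0.31  0.43 -0.09  1.05 -0.    0.2 ] F [-0.2  0.4 -2.4] grip 0.0151 58.5
shift units [-0.02 -4.96 -0.02]
turn units [-0.   -0.    0.01]
```

Forces are low, so I'll keep going.

Request:
send_rows(
  targets=[0,0,-0.5,0,0,0,0,0,0,-0.5,0,0,0,0,0,0,-0.5,0,0,0,0,0,0,-0.5,0,0,0,0,0,0,-0.5,0,0,0,0],
)

```text
time: 4.47
tool_pos: [0.5753, 0.1038, 0.0945]
orientation: [-3.141, -0.0, -3.036]
wrist_force: [-0.6, -1.2, -1.9]
grip_width: 0.0148
grasp_force: 58.5
```

Request:
send_rows(
  targets=[0,0,-0.5,0,0,0,0,0,0,-0.5,0,0,0,0,0,0,-0.5,0,0,0,0,0,0,-0.5,0,0,0,0,0,0,-0.5,0,0,0,0],
)

```text
time: 4.88
tool_pos: [0.5831, 0.0292, 0.0945]
orientation: [-3.141, -0.0, -3.036]
wrist_force: [0.9, 0.5, -1.8]
grip_width: 0.0153
grasp_force: 58.5
```

Request:
send_rows(
  targets=[0,0,-0.5,0,0,0,0,0,0,-0.4,0,0,0,0,0,0,0,0,0,0,0,0,0,0,0,0,0,0,0,0,0,0,0,0,0],
)

```text
time: 5.3
tool_pos: [0.586, 0.0043, 0.0945]
orientation: [3.141, -0.0, -3.036]
wrist_force: [0.4, -0.6, -2.6]
grip_width: 0.0149
grasp_force: 58.6
```

```bash
python3 - <<'E'
from h import *
todo([.595,-.05,.03],186)
c=snap("top");d=snap("scene")
a=cv2.resize(c["color"][140:290,210:410,::-1],None,fx=2,fy=2,interpolation=cv2.INTER_CUBIC)
b=cv2.resize(d["color"][125:275,200:400,::-1],None,fx=2,fy=2,interpolation=cv2.INTER_CUBIC)
cv2.imwrite("pics/l2.png",np.hstack([a,b]))
E
```

```text
t 5.3 pos [0.586  0.0043 0.0945] rpy [ 179.99   -0.   -173.93] q [ 0.01  0.42 -0.11  1.04  0.   -0.1 ] F [ 0.4 -0.6 -2.6] grip 0.0149 58.6
shift units [-0.11 -1.83  2.15]
turn units [ 0.   -0.    0.01]
```

View pics/l2.png

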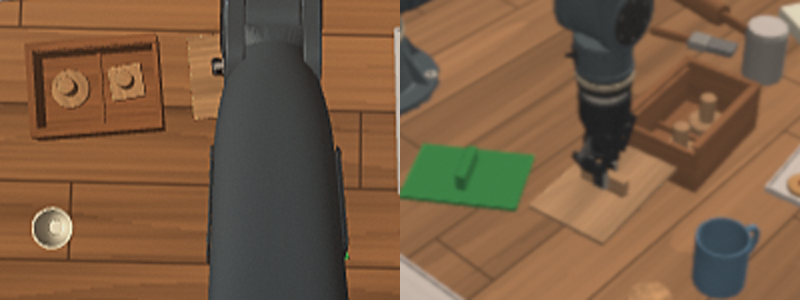

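The lid is clear of the box, with its left edge at picture x≈190 and the box wall at x≈162. The round stamp is at top pixel (245,184) and the square one is at about (273,181). I'll lay the lid down now.

Request:
send_rows(
  targets=[0,-0.05,-0.4,0,0,0,0,0,-0.05,-0.7,0.2,0,0,0,0,0,-0.7,0.4,0,0,0,0,0,0,0.5,0,0,0,0,0,0,0.5,0,0,0],
)

```text
time: 5.82
tool_pos: [0.5954, -0.0502, 0.0462]
orientation: [-3.141, 0.001, -3.036]
wrist_force: [-0.1, 0.2, -1.5]
grip_width: 0.0147
grasp_force: 58.8
```

Request:
send_rows(
  targets=[0,0,0,0.4,0,0,0,0,0,0,0.3,0,0,0,0,0,0,0.1,0,0,0,0,0,0,0,0,0,0,0,0,0,0,0,0,0],
)

```text
time: 6.23
tool_pos: [0.5952, -0.0489, 0.0229]
orientation: [-3.141, 0.0, -3.035]
wrist_force: [0.6, 0.2, -1.5]
grip_width: 0.0146
grasp_force: 58.8
```

Request:
send_rows(
  targets=[0,0,0,0.05,0,0,0,0,0,0,0.05,0,0,0,0,0,0,0.03,0,0,0,0,0,0,0,0,0,0,0,0,0,0,0,0,0],
)

```text
time: 6.65
tool_pos: [0.5949, -0.0489, 0.0188]
orientation: [-3.141, 0.0, -3.035]
wrist_force: [0.2, 0.5, -1.2]
grip_width: 0.0152
grasp_force: 58.8
```

Not in contact yet, so I'll go down in small steps.

Request:
send_rows(
  targets=[0,0,0,0.05,0,0,0,0,0,0,0.04,0,0,0,0,0,0,0.03,0,0,0,0,0,0,0,0,0,0,0,0,0,0,0,0,0],
)

```text
time: 7.07
tool_pos: [0.5948, -0.049, 0.0149]
orientation: [-3.142, -0.0, -3.035]
wrist_force: [1.2, -0.3, -1.4]
grip_width: 0.0155
grasp_force: 58.8
```

Request:
send_rows(
  targets=[0,0,0,0.03,0,0,0,0,0,0,0.02,0,0,0,0,0,0,0,0,0,0,0,0,0,0,0,0,0,0,0,0,0,0,0,0],
)

```text
time: 7.48
tool_pos: [0.5949, -0.049, 0.0136]
orientation: [-3.141, 0.0, -3.035]
wrist_force: [-0.8, -1.0, 0.6]
grip_width: 0.0153
grasp_force: 58.9
```

Request:
send_rows(
  targets=[0,0,0,0.02,0,0,0,0,0,0,0,0,0,0,1,0,0,0,0,0,0,1,0,0,0,0,0,0,1,0,0,0,0,0,0],
)

```text
time: 7.9
tool_pos: [0.595, -0.049, 0.0129]
orientation: [-3.141, 0.0, -3.035]
wrist_force: [-0.9, -0.3, 0.1]
grip_width: 0.0504
grasp_force: 0.0
```

Request:
send_rows(
  targets=[1,0,0,0,0,0,0,1,0,0,0,0,0,0,1,0,0,0,0,0,0,1,0,0,0,0,0,0,1,0,0,0,0,0,0],
)

```text
time: 8.32
tool_pos: [0.5949, -0.049, 0.0129]
orientation: [-3.142, -0.0, -3.035]
wrist_force: [1.0, 0.3, 0.7]
grip_width: 0.0851
grasp_force: 0.0
```

```bash
python3 - <<'E'
from h import *
todo(None)
c=snap("top")
a=cv2.resize(c["color"][155:215,217:302,::-1],None,fx=9,fy=9,interpolation=cv2.INTER_CUBIC)
cv2.imwrite("pics/st.png",a)
E
```

```text
t 8.32 pos [ 0.5949 -0.049   0.0129] rpy [-179.99   -0.   -173.9 ] q [-0.08  0.51 -0.19  0.87 -0.   -0.19] F [1.  0.3 0.7] grip 0.0851 0.0
```

View pics/st.png

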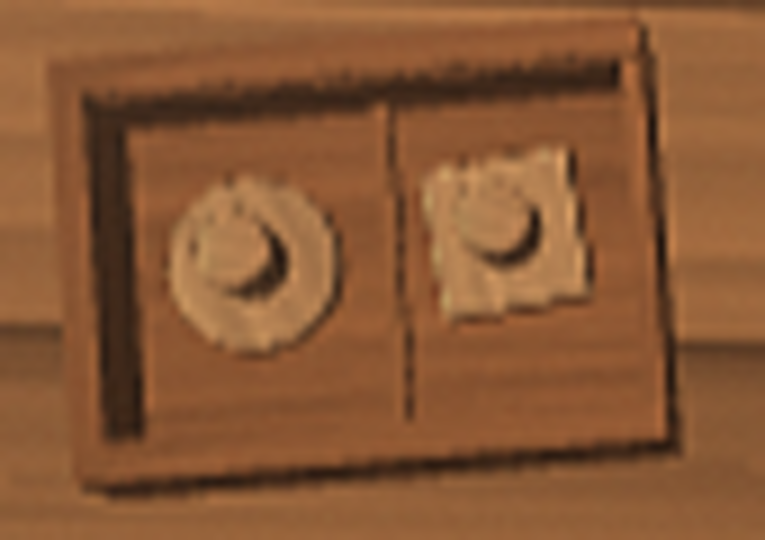

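The round-base stamp is on the left: disc centre at crop (255,264), handle top at (231,252). The square one is on the right at (505,230). I'll lift off the lid, turn 90° to grip across the box's width, and partly close the fingers so they fit between the walls.

Request:
send_rows(
  targets=[1,0,0,-0.5,0,0,0,1,0,0,-0.8,0,0,0,1,0,0,-0.9,0,0,0,1,0,0,-0.9,0,0,1,1,0,0,-0.9,0,0,1],
)

```text
time: 8.78
tool_pos: [0.5946, -0.0489, 0.1341]
orientation: [-3.142, -0.0, 3.07]
wrist_force: [1.2, 0.3, 0.2]
grip_width: 0.0853
grasp_force: 0.0
```

Request:
send_rows(
  targets=[0.6,0,0,-0.9,0,0,1,0.6,0,0,-0.9,0,0,1,0.6,0,0,-0.9,0,0,1,0.6,0,0,-0.5,0,0,1,0.6,0,0,0,0,0,1],
)

```text
time: 9.2
tool_pos: [0.5964, -0.0491, 0.233]
orientation: [3.139, 0.005, 2.633]
wrist_force: [0.8, 0.2, -0.5]
grip_width: 0.0512
grasp_force: 0.0
```

Request:
send_rows(
  targets=[0.6,0,0,0,0,0,1,0.6,0,0,0,0,0,1,0.6,0,0,0,0,0,1,0.6,0,0,0,0,0,1,0.6,0,0,0,0,0,1],
)

```text
time: 9.62
tool_pos: [0.5948, -0.0489, 0.2289]
orientation: [-3.141, 0.0, 2.197]
wrist_force: [0.3, -0.0, 0.1]
grip_width: 0.0514
grasp_force: 0.0
```

Request:
send_rows(
  targets=[0.6,0,0,0,0,0,1,0.6,0,0,0,0,0,1,0.6,0,0,0,0,0,1,0.6,0,0,0,0,0,1,0.6,0,0,0,0,0,1],
)

```text
time: 10.03
tool_pos: [0.5948, -0.0489, 0.2289]
orientation: [-3.141, 0.0, 1.76]
wrist_force: [0.4, -0.2, 0.1]
grip_width: 0.0516
grasp_force: 0.0
```

```bash
python3 - <<'E'
from h import *
c=snap("top")
f=lambda u,v,z:ray(c,217+u/9-.4,155+v/9-.4,z)
print("round disc",f(255,264,.024),"top",f(231,252,.074),"sq top",f(496,227,.074),"sq base",f(507,234,.024))
print("box mid",f(*np.mean([(50,62),(85,487),(668,450),(636,22)],0),.097))
todo([.57,.305,.22],96)
# lid check
im=c["color"];hsv=cv2.cvtColor(im,cv2.COLOR_RGB2HSV)
d=snap("scene");cv2.imwrite("pics/s3.png",cv2.resize(d["color"][110:330,140:440,::-1],None,fx=2.5,fy=2.5,interpolation=cv2.INTER_CUBIC))
E
```

```text
round disc [0.56260413 0.30204821 0.024     ] top [0.56125886 0.30325302 0.074     ] sq top [0.57256775 0.20844287 0.074     ] sq base [0.57603927 0.20896326 0.024     ]
box mid [0.55860611 0.25410379 0.097     ]
t 10.08 pos [ 0.5948 -0.0489  0.2289] rpy [-179.99    0.    100.5 ] q [-0.08  0.36  0.16  1.37 -0.    1.31] F [ 0.7  0.3 -0.7] grip 0.0514 0.0
shift units [11.75  1.34  0.29]
turn units [-0.   0.   0.9]
```

View pics/s3.png

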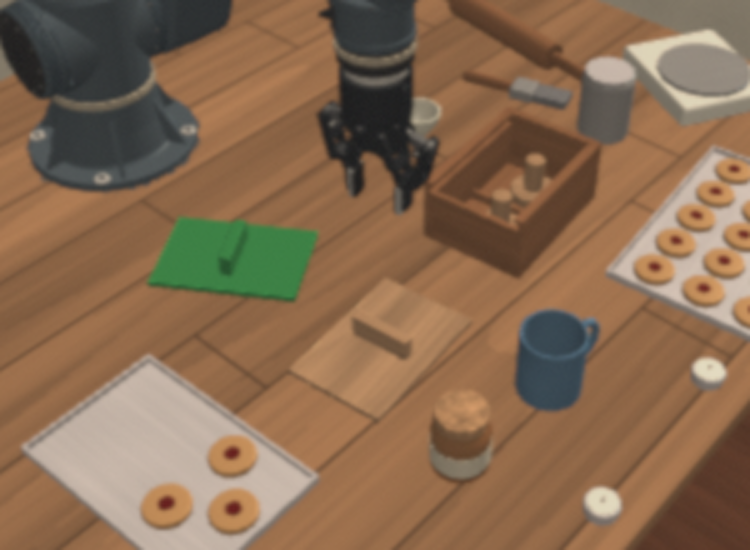

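The lid lies flat on the bare table, handle up, at picture (380,345). The round stamp is still standing in the box, its handle at (536,165). Going above it.

Request:
send_rows(
  targets=[0.6,0,0,0,0,0,0.9,0.6,0.6,0,0,0,0,0,0.6,0.9,0,0,0,0,0,0.6,1,0,0,0,0,0,0.6,1,0,0,0,0,0],
)

```text
time: 10.55
tool_pos: [0.5826, 0.0561, 0.2289]
orientation: [-3.142, 0.0, 1.688]
wrist_force: [0.7, -0.2, -0.4]
grip_width: 0.051
grasp_force: 0.0
```

Request:
send_rows(
  targets=[0.6,1,0.1,0,0,0,0,0.6,1,0,0,0,0,0,0.6,1,0,0,0,0,0,0.6,1,0,0,0,0,0,0.6,1,0,0,0,0,0],
)

```text
time: 10.97
tool_pos: [0.5682, 0.2062, 0.229]
orientation: [3.141, 0.0, 1.689]
wrist_force: [0.4, 0.4, -0.6]
grip_width: 0.0509
grasp_force: 0.0
```

Request:
send_rows(
  targets=[0.6,1,0,0,0,0,0,0.6,1,0,0,0,0,0,0.6,0.8,0,0,0,0,0,0.6,0.4,0,0,0,0,0,0.6,0,0,0,0,0,0],
)

```text
time: 11.38
tool_pos: [0.557, 0.3024, 0.2285]
orientation: [-3.141, -0.0, 1.691]
wrist_force: [-0.3, -0.4, -0.2]
grip_width: 0.0511
grasp_force: 0.0
```

Request:
send_rows(
  targets=[0.6,0,0,0,0,0,0,0.6,0,0,0,0,0,0,0.6,0,0,0,0,0,0,0.6,0,0,0,0,0,0,0.6,0,0,0,0,0,0],
)

```text
time: 11.8
tool_pos: [0.5578, 0.2991, 0.2291]
orientation: [3.141, 0.0, 1.685]
wrist_force: [-0.2, -0.4, 0.6]
grip_width: 0.0514
grasp_force: 0.0
```

```bash
python3 - <<'E'
from h import *
c=snap("scene");print("scene ray top",ray(c,354.2,173,.074), proj(c,np.array([.562,.3027,.074])))
todo([.562,.3027,.038],96)
E
```

```text
scene ray top [0.55772708 0.30601113 0.074     ] [354.62240998 173.92628136]
t 11.85 pos [0.5578 0.2993 0.2291] rpy [179.99   0.    96.55] q [ 0.49  0.43  0.26  1.4  -0.    1.95] F [ 0.5 -0.   0.1] grip 0.0513 0.0
shift units [0.1  0.15 6.37]
turn units [0.   0.   0.11]
```

Request:
send_rows(
  targets=[0.6,0.1,0.14,0.5,0,0,0.1,0.6,0,0,0.8,0,0,0,0.6,0,0,0.9,0,0,0,0.6,0,0,0.9,0,0,0,0.6,0,0,0.7,0,0,0],
)

```text
time: 12.27
tool_pos: [0.5609, 0.3028, 0.113]
orientation: [-3.141, 0.001, 1.677]
wrist_force: [0.1, -0.9, 0.5]
grip_width: 0.0512
grasp_force: 0.0
```

Request:
send_rows(
  targets=[0.6,0,0,0.5,0,0,0,0.6,0,0,0.5,0,0,0,0.6,0,0,0.5,0,0,0,0.6,0,0,0.5,0,0,0,0.6,0,0,0.2,0,0,0],
)

```text
time: 12.68
tool_pos: [0.5606, 0.3027, 0.0473]
orientation: [-3.14, 0.001, 1.677]
wrist_force: [-17.7, -8.3, 52.1]
grip_width: 0.0515
grasp_force: 6.8
```

```bash
python3 -c "
from h import *
todo([.562,.3027,.038],96)"
```

```text
t 12.68 pos [0.5606 0.3027 0.0473] rpy [-1.7989e+02  6.0000e-02  9.6080e+01] q [ 0.5   0.54 -0.04  1.   -0.    1.96] F [-17.7  -8.3  52.1] grip 0.0515 6.8
shift units [-0.    0.05  0.31]
turn units [-0.02  0.01  0.02]
```

Unexpected contact. I'll back off and look.

Request:
send_rows(
  targets=[0.6,0,0,-0.4,0,0,0,0.6,0,0,-0.2,0,0,0,0.6,0,0,0,0,0,0,0.6,0,0,0,0,0,0,0.6,0,0,0,0,0,0],
)

```text
time: 13.1
tool_pos: [0.5614, 0.3035, 0.067]
orientation: [3.141, -0.0, 1.677]
wrist_force: [-0.3, -0.7, -0.3]
grip_width: 0.0508
grasp_force: 0.0
```

```bash
python3 - <<'E'
from h import *
d=snap("scene");t=snap("top")
a=cv2.resize(d["color"][100:220,290:410,::-1],(480,480),interpolation=cv2.INTER_CUBIC)
b=cv2.resize(t["color"][140:220,215:295,::-1],(320,320),interpolation=cv2.INTER_CUBIC)
cv2.imwrite("pics/s4.png",np.hstack([a,cv2.copyMakeBorder(b,0,160,0,0,0)]))
todo([.562,.3027,.038],96)
E
```

```text
t 13.2 pos [0.5612 0.3034 0.0667] rpy [-1.7998e+02  1.0000e-02  9.6100e+01] q [ 0.5   0.52 -0.01  1.04 -0.    1.96] F [ 0.1 -0.2  0.5] grip 0.0513 0.0
shift units [-0.03  0.02  0.96]
turn units [-0.    0.    0.02]
```

View pics/s4.png

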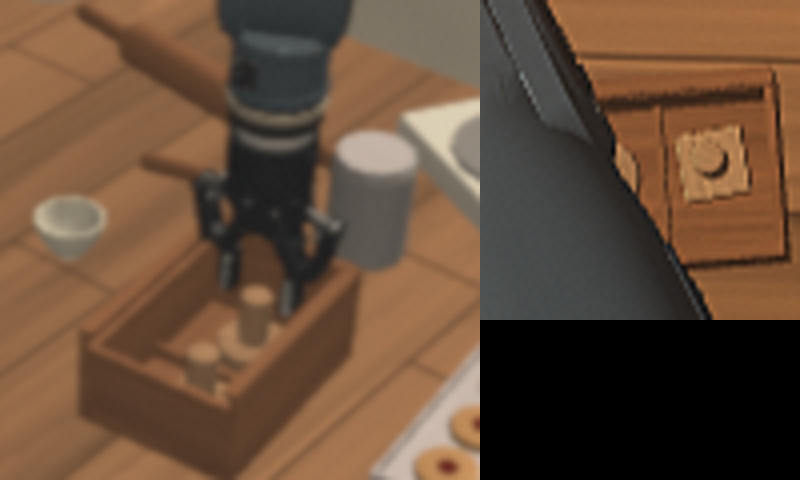

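The gripper's outer knuckles are wider than the fingertips: in the left picture they sit at about (208,205) and (332,240), against fingertips at (228,275) and (290,300). They touched the side wall's rim. I'll narrow the opening, which pulls the knuckles in, and grip a bit higher on the handle.

Request:
send_rows(
  targets=[0.45,0,-0.04,0,0,0,0,0.45,0,0,0,0,0,0,0.45,0,0,0.15,0,0,0,0.45,0,0,0.15,0,0,0,0.45,0,0,0,0,0,0],
)

```text
time: 13.62
tool_pos: [0.5595, 0.3031, 0.0566]
orientation: [-3.14, 0.001, 1.677]
wrist_force: [-0.8, -0.2, 0.1]
grip_width: 0.0383
grasp_force: 0.0
```

Request:
send_rows(
  targets=[0.45,0,0,0.08,0,0,0,0.45,0,0,0.06,0,0,0,0.45,0,0,0.03,0,0,0,0.45,0,0,0,0,0,0,0.45,0,0,0,0,0,0],
)

```text
time: 14.03
tool_pos: [0.5602, 0.3034, 0.0528]
orientation: [-3.142, 0.0, 1.677]
wrist_force: [0.2, -0.2, 0.9]
grip_width: 0.0383
grasp_force: 0.0
```

Request:
send_rows(
  targets=[0.45,0,0,0.05,0,0,0,0.45,0,0,0.03,0,0,0,0.45,0,0,0,0,0,0,0.45,0,0,0,0,0,0,0.45,0,0,0,0,0,0],
)

```text
time: 14.45
tool_pos: [0.5601, 0.3034, 0.0504]
orientation: [-3.142, 0.0, 1.677]
wrist_force: [0.5, 0.3, 0.1]
grip_width: 0.0384
grasp_force: 0.0
```

Request:
send_rows(
  targets=[0.3,0,0,0,0,0,0,0.2,0,0,0,0,0,0,0.1,0,0,0,0,0,0,0,0,0,0,0,0,0,0,0,0,0,0,0,0],
)

```text
time: 14.87
tool_pos: [0.5602, 0.3034, 0.0506]
orientation: [3.141, -0.0, 1.677]
wrist_force: [-0.7, -0.0, 4.0]
grip_width: 0.0258
grasp_force: 58.9
```

Request:
send_rows(
  targets=[0,0,0,-0.1,0,0,0,0,0,0,-0.3,0,0,0,0,0,0,-0.5,0,0,0,0,0,0,-0.5,0,0,0,0,0,0,-0.6,0,0,0],
)

```text
time: 15.28
tool_pos: [0.5597, 0.3032, 0.1109]
orientation: [-3.14, 0.001, 1.677]
wrist_force: [0.4, 0.2, -1.5]
grip_width: 0.0258
grasp_force: 59.1
```

Request:
send_rows(
  targets=[0,0,0,-0.7,0,0,0,0,0,0,-0.7,0,0,0,0,0,0,-0.7,0,0,0,0,0,0,-0.6,0,0,0,0,0,0,-0.3,0,0,0],
)

```text
time: 15.7
tool_pos: [0.5608, 0.3038, 0.2035]
orientation: [3.139, -0.001, 1.677]
wrist_force: [0.5, -0.7, -1.4]
grip_width: 0.0261
grasp_force: 59.1
```

```bash
python3 - <<'E'
from h import *
todo([.481,-.336,.2],96)
d=snap("scene");t=snap("top")
a=cv2.resize(d["color"][80:220,270:410,::-1],(560,560),interpolation=cv2.INTER_CUBIC)
cv2.imwrite("pics/s5.png",a)
E
```

```text
t 15.7 pos [0.5608 0.3038 0.2035] rpy [ 1.7983e+02 -7.0000e-02  9.6100e+01] q [ 0.5   0.44  0.22  1.34 -0.    1.96] F [ 0.5 -0.7 -1.4] grip 0.0261 59.1
shift units [-20.92  -4.91   0.08]
turn units [ 0.03 -0.01  0.02]
```

View pics/s5.png

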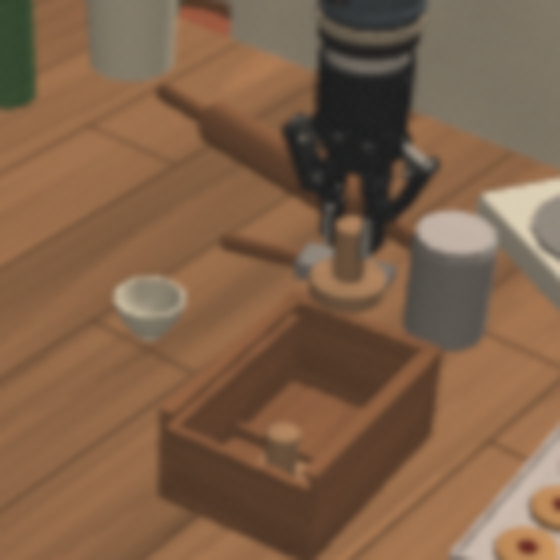

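The stamp hangs upright in the gripper, with its disc at picture (347,280), and the square stamp is still in the box at (285,445). Moving it to the tray.

Request:
send_rows(
  targets=[0,-0.4,-0.1,0,0,0,0,0,-0.7,-0.2,0,0,0,0,0,-0.95,-0.22,0,0,0,0,0,-0.95,-0.22,0,0,0,0,0,-0.95,-0.22,0,0,0,0],
)

```text
time: 16.22
tool_pos: [0.5427, 0.1806, 0.1986]
orientation: [-3.139, 0.001, 1.678]
wrist_force: [0.6, -0.3, -0.9]
grip_width: 0.0259
grasp_force: 59.2
```

Request:
send_rows(
  targets=[0,-0.95,-0.22,0,0,0,0,0,-0.95,-0.22,0,0,0,0,0,-0.95,-0.22,0,0,0,0,0,-0.95,-0.22,0,0,0,0,0,-0.95,-0.22,0,0,0,0],
)

```text
time: 16.63
tool_pos: [0.5248, 0.0354, 0.1989]
orientation: [-3.139, 0.0, 1.677]
wrist_force: [0.2, 0.4, -1.8]
grip_width: 0.026
grasp_force: 59.2
```

Request:
send_rows(
  targets=[0,-0.95,-0.22,0,0,0,0,0,-0.95,-0.22,0,0,0,0,0,-0.95,-0.22,0,0,0,0,0,-0.95,-0.22,0,0,0,0,0,-0.95,-0.22,0,0,0,0],
)

```text
time: 17.05
tool_pos: [0.507, -0.1095, 0.199]
orientation: [-3.139, -0.0, 1.677]
wrist_force: [0.0, 0.5, -1.3]
grip_width: 0.026
grasp_force: 59.2
```

Request:
send_rows(
  targets=[0,-0.95,-0.22,0,0,0,0,0,-0.95,-0.22,0,0,0,0,0,-0.95,-0.22,0,0,0,0,0,-0.95,-0.22,0,0,0,0,0,-0.95,-0.22,0,0,0,0],
)

```text
time: 17.47
tool_pos: [0.4893, -0.2544, 0.1989]
orientation: [-3.139, -0.001, 1.677]
wrist_force: [0.2, -0.2, -1.3]
grip_width: 0.0264
grasp_force: 59.2
```

Request:
send_rows(
  targets=[0,-0.95,-0.22,0,0,0,0,0,-0.95,-0.22,0,0,0,0,0,-0.6,-0.15,0,0,0,0,0,-0.3,-0.1,0,0,0,0,0,0,0,0,0,0,0],
)

```text
time: 17.88
tool_pos: [0.478, -0.3401, 0.199]
orientation: [-3.14, -0.001, 1.675]
wrist_force: [-0.3, 0.5, -1.6]
grip_width: 0.0259
grasp_force: 59.1
```

```bash
python3 -c "
from h import *
todo([.481,-.336,.0466],96)"
```

```text
t 17.88 pos [ 0.478  -0.3401  0.199 ] rpy [-1.7989e+02 -7.0000e-02  9.5960e+01] q [-0.62  0.36  0.07  1.29 -0.    0.85] F [-0.3  0.5 -1.6] grip 0.0259 59.1
shift units [0.12 0.12 5.08]
turn units [-0.02 -0.01 -0.01]
```

Request:
send_rows(
  targets=[0,0,0,0.3,0,0,0,0,0.1,0.1,0.6,0,0,0,0,0,0,0.8,0,0,0,0,0,0,0.8,0,0,0,0,0,0,0.8,0,0,0],
)

```text
time: 18.3
tool_pos: [0.482, -0.3334, 0.0999]
orientation: [-3.141, -0.0, 1.679]
wrist_force: [-0.4, -0.3, -0.7]
grip_width: 0.0265
grasp_force: 59.2
```

Request:
send_rows(
  targets=[0,0,0,0.6,0,0,0,0,0,0,0.4,0,0,0,0,0,0,0.3,0,0,0,0,0,0,0.1,0,0,0,0,0,0,0,0,0,0],
)

```text
time: 18.72
tool_pos: [0.4818, -0.3344, 0.0588]
orientation: [-3.141, -0.001, 1.678]
wrist_force: [0.3, -0.1, -0.9]
grip_width: 0.0261
grasp_force: 59.2
```

Request:
send_rows(
  targets=[0,0,0,0,0,0,0,0,0,0,0,0,0,0,0,0,0,0,0,0,0,0,0,0,0,0,0,0,0,0,0,0,0,0,0],
)

```text
time: 19.13
tool_pos: [0.4822, -0.3358, 0.0599]
orientation: [3.141, 0.001, 1.677]
wrist_force: [0.5, -0.0, -1.9]
grip_width: 0.0258
grasp_force: 59.2
```

Contact is expected at a TCP height of about 0.0466.

Request:
send_rows(
  targets=[0,0,0,0.1,0,0,0,0,0,0,0.1,0,0,0,0,0,0,0.1,0,0,0,0,0,0,0.05,0,0,0,0,0,0,0,0,0,0],
)

```text
time: 19.55
tool_pos: [0.4817, -0.3353, 0.0483]
orientation: [-3.141, -0.001, 1.677]
wrist_force: [-0.7, -0.3, -2.0]
grip_width: 0.0268
grasp_force: 59.2
```

Request:
send_rows(
  targets=[0,0,0,0.02,0,0,0,0,0,0,0.02,0,0,0,0,0,0,0.02,0,0,0,0,0,0,0,0,0,0,0,0,0,0,0,0,0],
)

```text
time: 19.97
tool_pos: [0.4821, -0.3355, 0.0472]
orientation: [-3.142, 0.0, 1.677]
wrist_force: [-0.5, 1.1, -1.8]
grip_width: 0.026
grasp_force: 59.2
```

Request:
send_rows(
  targets=[0,0,0,0.02,0,0,0,0,0,0,0.02,0,0,0,0,0,0,0,0,0,0,0,0,0,0,0,0,0,0,0,0,0,0,0,0],
)

```text
time: 20.38
tool_pos: [0.4822, -0.3356, 0.0466]
orientation: [3.141, 0.001, 1.677]
wrist_force: [-2.7, 2.0, 6.3]
grip_width: 0.0262
grasp_force: 60.1
```

```bash
python3 -c "
from h import *
todo(None)"
```

```text
t 20.38 pos [ 0.4822 -0.3356  0.0466] rpy [1.7998e+02 3.0000e-02 9.6100e+01] q [-0.61  0.46 -0.18  0.93 -0.    0.86] F [-2.7  2.   6.3] grip 0.0262 60.1
```

It's resting on the tray. Releasing and retreating.

Request:
send_rows(
  targets=[0.4,0,0,0,0,0,0,0.5,0,0,0,0,0,0,0.6,0,0,0,0,0,0,0.7,0,0,0,0,0,0,0.7,0,0,0,0,0,0],
)

```text
time: 20.8
tool_pos: [0.4821, -0.3355, 0.0458]
orientation: [-3.141, 0.0, 1.677]
wrist_force: [-0.5, 0.6, 0.4]
grip_width: 0.0602
grasp_force: 0.0
```

Request:
send_rows(
  targets=[0.7,0,0,-0.2,0,0,0,0.7,0,0,-0.5,0,0,0,0.7,0,0,-0.8,0,0,0,0.7,0,0,-0.9,0,0,0,0.7,0,0,-0.9,0,0,0],
)

```text
time: 21.22
tool_pos: [0.4818, -0.3353, 0.1462]
orientation: [-3.141, -0.0, 1.677]
wrist_force: [0.2, -1.2, 0.4]
grip_width: 0.0598
grasp_force: 0.0
```

Request:
send_rows(
  targets=[0.7,0,0,-0.9,0,0,0,0.7,0,0,-0.9,0,0,0,0.7,0,0,-0.5,0,0,0,0.7,0,0,-0.2,0,0,0,0.7,0,0,0,0,0,0],
)

```text
time: 21.63
tool_pos: [0.4827, -0.3359, 0.2216]
orientation: [3.14, 0.002, 1.677]
wrist_force: [0.3, 0.4, -0.1]
grip_width: 0.0596
grasp_force: 0.0
```

```bash
python3 - <<'E'
from h import *
todo(None)
c=snap("scene");old=cv2.imread("pics/scene0.png")[:,:,::-1]
# new blob on the tray: changed pixels vs the first picture near expected place
g=np.abs(c["color"].astype(int)-old).sum(2)>60
for p in((.482,-.336,.07),(.482,-.336,.004)): print("exp px",proj(c,np.array(p)).round())
m=g.astype(np.uint8);m[:, :150]=0
n,l,s,ce=cv2.connectedComponentsWithStats(m)
print([(s[i].tolist(),ce[i].round().tolist()) for i in range(1,n) if s[i][4]>40])
E
```

```text
t 21.63 pos [ 0.4827 -0.3359  0.2216] rpy [1.7988e+02 1.1000e-01 9.6100e+01] q [-0.61  0.35  0.12  1.34 -0.    0.86] F [ 0.3  0.4 -0.1] grip 0.0596 0.0
exp px [190. 270.]
exp px [194. 286.]
[([150, 0, 85, 139, 4649], [189.0, 70.0]), ([285, 0, 35, 76, 1432], [301.0, 36.0]), ([207, 8, 8, 15, 43], [211.0, 14.0]), ([173, 119, 31, 33, 449], [186.0, 137.0]), ([150, 122, 29, 49, 471], [156.0, 148.0]), ([159, 155, 24, 20, 133], [173.0, 166.0]), ([310, 160, 61, 43, 1127], [340.0, 180.0]), ([150, 172, 48, 63, 1653], [173.0, 201.0]), ([256, 221, 67, 51, 968], [288.0, 246.0]), ([282, 239, 22, 14, 115], [292.0, 246.0]), ([182, 267, 24, 28, 475], [193.0, 282.0])]
```

The changed area on the tray spans columns 182–206 and rows 267–295. That matches an upright stamp at the aimed point (top at (190,270), foot at (194,286)), and no biscuit pixels changed. Handing in.

```bash
python3 -c "
from plant import bot
print(bot.job_done())"
```

```text
the job is handed in; nothing more can be done
None
```

I handed the job in at about 21.7 s: the lid lies flat, handle up, on the bare table, and the round stamp stands in the tray's empty half. The square stamp and biscuits were left alone, but the gripper's knuckles hit the box rim once with a wrist force reading about 55 N, so the 40 N pressing limit may have been passed.

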